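# Slide a loaded inspection board out over the upward-looking viewer and hold it

## Task

Lower the brass sample plate over the two steel pins of the blue board until it lies flush, without dropping it, and let go of it. Then take the board by its black handle and slide it out along the grey riser, keeping it flat on the riser, between the two red posts of the white viewer until the board's front edge is in line with the posts; the board must not touch the viewer. The loaded board would tip off the riser by itself, so finish while still holding it level by the handle, and leave the jar, the parts tray and the screwdriver where they are.

Things in the scene. Friction and masses are not known exactly. Their poses are not given: they have to be found in the camera images.
- plate: Loose brass sample plate, 98 (x) x 56 (y) x 10 mm, 0.35 kg, lying flat. Origin: centre of underside. Two 12 mm through holes at x = -34 and +34 mm, y = 0. In its middle an upright orange grip, 36 (x) x 16 (y) mm, 10 to 50 mm above the underside: pinch it along the plate's y. A half turn makes no difference. Starts left or right of the riser on the table, turned up to 0.35 rad.
- board: Loose blue board, 100 (x) x 220 (y) x 10 mm, 0.5 kg, lying on the riser. Origin: centre of underside. +y points to its front edge, outward to the viewer. It has a 40 x 36 mm window with a pin on either side near the front, and a handle near the rear. Steady at the start, also with the plate on; loaded, it tips forward when more than about 95 mm overhangs the riser.
- nest (a point): Point on the top face of the board midway between its pins (board x 0, y 65, z 10 mm); axes as the board. Two upright steel pins at x = -34 and +34 mm from here, 8 mm diameter, 20 mm tall above the board's top, tips tapered over the last 7 mm. The plate's origin is here when seated flush, its x along the board's x.
- board_handle (a point): Middle of the board's upright black handle block (board x 0, y -85 mm), 35 mm above the board's underside; axes as the board. The block is 44 (x) x 20 (y) mm and stands from 10 to 55 mm above the underside: pinch it along the board's y.
- board_front (a point): Middle of the board's front edge, half way up its thickness (board x 0, y 110, z 5 mm); axes as the board.
- riser: Fixed low grey steel riser, top plate 130 (x) x 220 (y) mm, top face 60 mm above the table. Origin: centre of its underside. Its +y points to the viewer; the front edge is at y = 110 mm.
- viewer: Fixed white upward-looking viewer beyond the riser's front edge, turned as the riser: housing 160 (x) x 112 (y) x 30 mm, black lens ring of 60 mm diameter, 40 mm high, at its origin (table height). Two red posts, 10 mm diameter, 74 mm high, at x = -70 and +70 mm, y = 50 mm; the board passes between with 15 mm to spare each side.
- mark (a point): Point midway between the two red posts, 65 mm above the table (viewer x 0, y 50 mm); axes as the viewer: +y is the outward slide direction. The board's front edge must come here. It lies 114 to 138 mm beyond the riser's front edge.
- jar: Bystander: green glass jar with white lid, 48 mm diameter, 60 mm high; origin: centre of its underside.
- parts_tray: Bystander: white divided tray of small brass parts, 90 (x) x 60 (y) x 22 mm; origin: centre of its underside.
- screwdriver: Bystander: screwdriver, 150 mm long, lying on the table between the robot and the riser; origin near its middle.
There are look-alikes about, which are no part of the job. Of the things that look like the plate, take the one that is farthest to the robot's right at the start. Of the things that look like the viewer, take the one that is farthest from the robot's base at the start.

How it is judged:
By the outcome, as a careful person would: the job done as asked, in the order asked, and still so for the second after the job is handed in, while the arm keeps its last pose, push and grip.
It also fails if it takes over 61 s, if anything falls off the work surface, if the arm or the gripper's body presses on something with over 40 N, if the wrist force passes 120 N, or if a joint passes its speed limit or range.

## Robot

A 7-joint arm with a two-finger parallel gripper is mounted at the origin on the work surface. World frame = base frame: x ahead of the robot, y to its left, z up, the work surface at z = 0. Lengths are in m, angles in rad, forces in N, time in s.
With the tool pointing down it reaches from about 0.4 to 0.85 m from the base axis. Payload 6.9 kg.
Tool frame: the origin (TCP) lies midway between the tips of the shut fingers; the grasp point (between the pads) lies bot.grip_point_offset behind it (bot.grip_point_offset is the distance from the TCP to the grasp point, in m); z points along the fingers, y is the direction in which the jaws open and shut (so a half turn about z gives the same grasp; the last joint's range is limited). The gripper opens to 85 mm and grips with 20 to 120 N. Pads are 22 mm wide; open, the fingers measure 114 mm over their backs; the gripper's body (76 mm by 85 mm) begins 54 mm behind the grasp point. The pads swing forward as they close: fully open they stand 13 mm farther back than shut.
Start: joints at [1.218, 0.507, -0.238, 1.5, 0.126, 1.149, -0.155], TCP at [0.277, -0.56, 0.231] pointing down, gripper open.
Joint ranges: [-3.08, 3.08], [-0.24, 2.05], [-1.43, 1.35], [0, 2.5], [-1.52, 4.66], [0.17, 1.96], [-2.89, 2.89]. Speed limits (rad/s): [2.39, 2.39, 3.14, 3.14, 3.14, 3.14, 3.14].

## Interface

Orientations are given as a unit quaternion [w, x, y, z].
In Python, from plant import bot gives the robot as it stands. The module is installed in compiled form; this text tells all that it offers.
- The arm moves only by the tool step_arm, never from a script. Its argument "deltas" is a list of rows, each a list of 3 entries, a list of its own where there are three numbers: the gripper's target within -1 to 1 (shut at 1, half-way at 0, fully open at -1), then the shift along the tool's x, y, z in mm, then the turn about the tool's z in rad. A call has 1 to 8 rows; each row shifts and turns the commanded pose from where the row before left it, along the tool's axes as they then stand; what a row does not reach is not made up. A row lasts 1/10 s, in which the tool goes at most 50 mm and 8.59 degrees, less where a joint would pass 70% of its speed; a pose out of reach is approached as far as the arm can. A call with a gripper value outside its range is refused whole. The fingers move at their own pace and stop on an object; "newtons" is the grip in N (left out, the last holds). Time passes only in rows, so rows that do not move let the fingers close. It gives the time, the measured TCP pose, the force and the opening at its end, in the units of the state.
- bot.state(): the state, without advancing time (a new reading comes with each control period).
- bot.grab_frame(name): name is "scene" or "side" or "wrist"; returns a dict with "color" (480x640x3 uint8, red, green, blue), "fx", "fy", "cx", "cy" (pixels), "origin" and "orientation" of the camera in the world; the wrist camera has in their place "mount" (4x4, takes a point from camera to tool coordinates, whose origin is the TCP and whose axes are the flange's). Camera axes: x right, y down, z forward; pixel columns grow to the right and rows downward; lengths in m; the calibration is good to about 2 mm. The wrist camera is an equidistant fisheye: a pixel r from the principal point sees the ray r / f radians off the axis. A picture is of the moment at which its call begins: read the wrist's pose just before it. There is no depth.
- bot.job_done(): hands the job in, once; it reports no verdict.
Trained networks look in a picture, given as the dict that the camera call returned (one of the last four; its "shot" number tells which), for a name from the list of things; names that differ only in an ending like _2 or _b are one class to them, and where a whole thing is asked for, a point or a joint stands for the part that bears it (a point fixed in the world has none). Each returns a list of dicts, best first, with "conf" (0 to 1); they miss things now and then, are a little off and sometimes report something else, mostly with a low value. They report only what shows in the picture. A call takes as long as a camera call. They do not tell look-alikes from the thing itself.
- bot.regions_of(picture, target): "region" (480x640 bool, what is visible of it).
- bot.landmark_of(picture, target): "xyz" ([x, y, z] in m, in world coordinates, good to about 4 mm: a listed point, or the origin of a listed thing).
The state is a dict: "t": time; "q": joint angles; "dq": joint speeds; "joint_torque": joint torques, N m; "position": TCP position; "ee_rot": TCP orientation; "force": force on the tool from outside, world axes, zero at the start; "moment": the same for the moment, N m; "width": finger opening in m.
Only numpy, scipy, OpenCV 4.12 (cv2) and the standard library are available. Lean on these libraries where they do the work, as an engineer would, in place of code of your own. Each camera call takes 0.05 s, during which the arm holds its last target. There are 200 camera calls.

## Working session

There is one attempt and no reset: what is moved stays moved. The work goes in short steps, Python scripts to look and compute and a tool call to move; the robot and the scene stay as the last step left them, time stands still between calls to the robot, and variables do not carry over. Pictures are saved under pics/ and viewed, about 8 in all and at most 12, crops included, and the job is handed in when it is done.

Besides the shell and the picture viewer there is one more tool, called after "Call:" as name(argument=value, ...), one argument or row to a line, values as JSON. step_arm: Moves the arm, as the interface text tells. Its arguments: {"type":"object","properties":{"deltas":{"type":"array"},"newtons":{"type":"number"}},"required":["deltas"]}

```bash
mkdir -p pics; cat > h.py <<'E'
import numpy as np,cv2
from plant import bot
from scipy.spatial.transform import Rotation as R
def rot(q): return R.from_quat([q[1],q[2],q[3],q[0]]).as_matrix()
def save(f,n,crop=None,s=1):
    im=f["color"][:,:,::-1]
    if crop: im=im[crop[1]:crop[3],crop[0]:crop[2]]
    cv2.imwrite("pics/"+n+".png",cv2.resize(im,None,fx=s,fy=s,interpolation=cv2.INTER_CUBIC))
def proj(f,p):
    c=rot(f["orientation"]).T@(np.array(p)-f["origin"])
    return np.array([f["fx"]*c[0]/c[2]+f["cx"],f["fy"]*c[1]/c[2]+f["cy"]])
def unproj(f,uv,z):
    d=rot(f["orientation"])@np.array([(uv[0]-f["cx"])/f["fx"],(uv[1]-f["cy"])/f["fy"],1])
    o=np.array(f["origin"]); return o+d*(z-o[2])/d[2]
E
python3 - <<'E'
from h import *
s=bot.state();print({k:np.round(v,3) for k,v in s.items()},bot.grip_point_offset)
for n in ["scene","side"]:
    f=bot.grab_frame(n);save(f,n+"0");print(n,f["origin"],f["orientation"],f["fx"])
    for t in ["plate","board","nest","board_handle","board_front","riser","viewer","mark","jar","parts_tray","screwdriver"]:
        for d in bot.landmark_of(f,t):print(t,round(d["conf"],2),np.round(d["xyz"],3),np.round(proj(f,d["xyz"])))
E
```

```text
{'t': np.float64(0.0), 'q': array([ 1.217,  0.508, -0.238,  1.501,  0.126,  1.149, -0.155]), 'dq': array([-0.001,  0.001,  0.001,  0.001,  0.   ,  0.001, -0.001]), 'joint_torque': array([-1.0000e-03, -6.2059e+01, -2.1870e+00, -2.4965e+01,  1.3000e-02,
        1.2000e-02,  0.0000e+00]), 'position': array([ 0.277, -0.56 ,  0.23 ]), 'ee_rot': array([-0.001,  0.974,  0.227, -0.   ]), 'force': array([-0.081,  0.064,  0.388]), 'moment': array([-0.018, -0.007,  0.006]), 'width': np.float64(0.086)} 0.0187
scene [1.21891656 0.42798358 1.18362214] [-0.16022105  0.46170855  0.82548876 -0.28235215] 537.3628293229806
plate 0.9 [ 0.768 -0.166  0.003] [218. 312.]
plate 0.73 [ 0.36  -0.236 -0.001] [286. 200.]
plate 0.57 [ 0.472 -0.335 -0.004] [236. 211.]
board 0.94 [ 0.544 -0.09   0.06 ] [291. 250.]
nest 0.59 [ 0.472 -0.335 -0.003] [236. 211.]
board_handle 0.84 [ 0.547 -0.176  0.094] [263. 229.]
board_handle 0.5 [ 0.543 -0.086  0.061] [293. 250.]
board_front 0.94 [0.533 0.017 0.067] [328. 263.]
riser 0.64 [ 0.54  -0.081 -0.   ] [296. 264.]
viewer 0.98 [ 0.254  0.264 -0.001] [456. 246.]
viewer 0.88 [
[... 550 characters left out ...]
197.]
board 0.9 [ 0.541 -0.085  0.06 ] [317. 217.]
board 0.59 [0.456 0.331 0.001] [206. 353.]
nest 0.83 [ 0.534 -0.025  0.068] [301. 229.]
board_handle 0.79 [ 0.544 -0.174  0.093] [342. 190.]
board_front 0.72 [0.532 0.024 0.065] [287. 241.]
riser 0.57 [ 0.539 -0.084  0.002] [317. 233.]
viewer 0.85 [ 0.191 -0.331  0.002] [486. 260.]
viewer 0.76 [ 0.528  0.096 -0.001] [267. 275.]
viewer 0.72 [ 0.253  0.258 -0.001] [293. 396.]
mark 0.86 [ 0.201 -0.284  0.06 ] [477. 253.]
mark 0.83 [0.26  0.311 0.065] [270. 396.]
mark 0.71 [0.524 0.15  0.06 ] [249. 274.]
jar 0.83 [ 0.601  0.332 -0.   ] [168. 313.]
parts_tray 0.56 [ 0.454  0.33  -0.001] [207. 354.]
screwdriver 0.67 [0.397 0.014 0.   ] [328. 288.]
```

View pics/scene0.png

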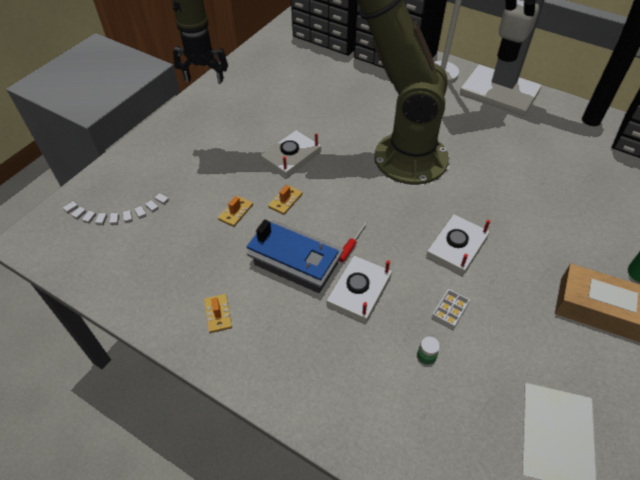

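View pics/side0.png

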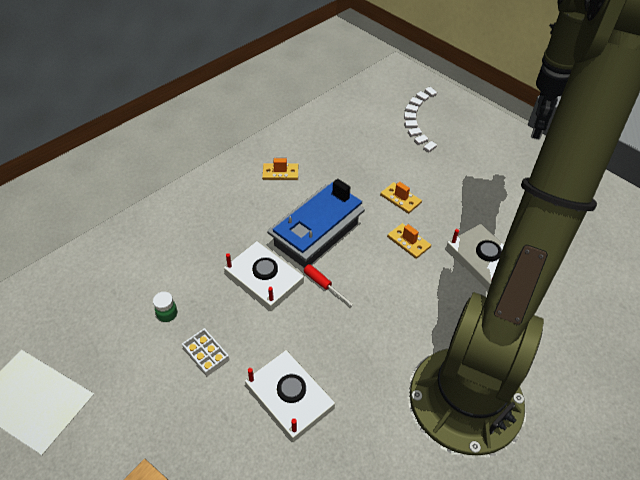

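Candidates that look like the plate are at scene pixels (236,211), (286,200) and (218,312). (236,211) has the lowest y, -0.335, so it is farthest to the robot's right and I choose it. Viewer look-alikes are at (358,290), (290,155) and (456,246). (358,290) is farthest from the base and stands at the riser's end.

```bash
cat >> h.py <<'E'
def brass(f,c,r):
    hsv=cv2.cvtColor(f["color"],cv2.COLOR_RGB2HSV)
    m=((hsv[...,0]>12)&(hsv[...,0]<32)&(hsv[...,1]>110)&(hsv[...,2]>60)).astype(np.uint8)
    w=np.zeros_like(m);cv2.circle(w,tuple(int(v) for v in c),r,1,-1);return m*w
E
python3 - <<'E'
from h import *
from scipy.optimize import minimize
p=np.array([.475,-.335,.0])
for n in ["scene","side"]:
    f=bot.grab_frame(n);c=proj(f,p).round().astype(int)
    save(f,"crop_"+n,(c[0]-40,c[1]-30,c[0]+40,c[1]+30),5)
    m=brass(f,c,28);vv,uu=np.nonzero(m)
    P=np.array([unproj(f,(u,v),.01)[:2] for u,v in zip(uu,vv)])
    (cx,cy),(w,h),a=cv2.minAreaRect((P*1000).astype(np.float32));print(n,len(P),cx,cy,w,h,a,np.round(P.mean(0),4))
    # silhouettes of riser/board: blue
    hsv=cv2.cvtColor(f["color"],cv2.COLOR_RGB2HSV)
    b=(hsv[...,0]>100)&(hsv[...,0]<125)&(hsv[...,1]>120);vv,uu=np.nonzero(b)
    k=[(abs(u-proj(f,[.54,-.085,.07])[0])<80) and abs(v-proj(f,[.54,-.085,.07])[1])<70 for u,v in zip(uu,vv)]
    P=np.array([unproj(f,(u,v),.07)[:2] for u,v in zip(uu[k],vv[k])]);print("board",cv2.minAreaRect((P*1000).astype(np.float32)))
    # red posts
    r=((hsv[...,0]<6)|(hsv[...,0]>174))&(hsv[...,1]>150)
    nn,l,st,ce=cv2.connectedComponentsWithStats(r.astype(np.uint8))
    for i in range(1,nn):
        x,y,w,h,A=st[i]
        if A>12: print("red",st[i],"top->",np.round(unproj(f,(x+w/2,y+2),.072)[:2],4),"mid",np.round(unproj(f,ce[i],.052)[:2],4))
E
python3 -c "
import cv2,numpy as np
cv2.imwrite('pics/c1.png',np.hstack([cv2.imread('pics/crop_scene.png'),cv2.imread('pics/crop_side.png')]))"
```

```text
scene 426 479.516845703125 -334.2545471191406 101.02772521972656 63.660118103027344 2.561331033706665 [ 0.4802 -0.3314]
board ((544.976318359375, -86.33368682861328), (102.44287109375, 219.37928771972656), 3.9189531803131104)
red [284 157   2  11  16] top-> [ 0.2784 -0.2894] mid [ 0.2717 -0.2972]
red [485 220   5  11  21] top-> [0.1937 0.3139] mid [0.1847 0.3133]
red [339 239  17  23 168] top-> [0.4486 0.0245] mid [0.4591 0.0304]
red [462 255   5  11  15] top-> [0.336  0.3064] mid [0.3277 0.3062]
red [386 261   4  11  20] top-> [0.4559 0.1479] mid [0.4501 0.1443]
red [364 303   2  11  15] top-> [0.5952 0.1582] mid [0.5901 0.1547]
side 544 455.03228759765625 -321.665771484375 95.56759643554688 158.687744140625 65.24774932861328 [ 0.4694 -0.3271]
board ((535.1845092773438, -30.779541015625), (103.55059814453125, 354.43353271484375), 4.117293357849121)
red [452 229   7  14  47] top-> [ 0.2741 -0.2928] mid [ 0.2743 -0.2968]
red [226 254   5  13  45] top-> [0.5875 0.1567] mid [0.5926 0.1559]
red [304 264  27  25 302] top-> [0.425 0.025] mid [0.4166 0.0359]
red [269 287   4  14  46] top-> [0.4493 0.1454] mid [0.4518 0.1467]
red [248 368   5  14  54] top-> [0.327  0.3059] mid [0.3292 0.3066]
red [292 419   4  13  51] top-> [0.1876 0.3137] mid [0.1889 0.3142]
```

View pics/c1.png

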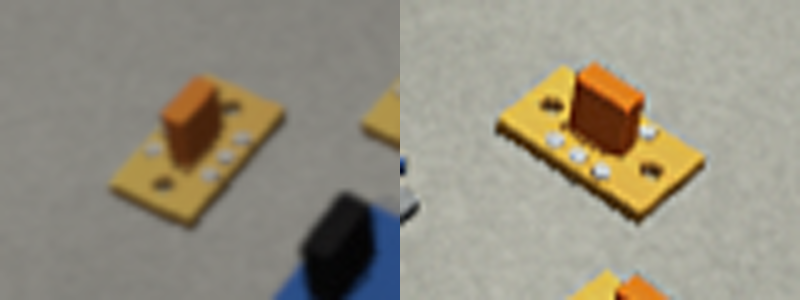

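The crop shows the chosen plate, a brass plate with two holes and an orange grip, at about (0.477,-0.333). The other two candidates are farther left. I'm moving above it now.

Call:
step_arm(
  deltas=[
    [-1, [40, -16.5, 0], 0],
    [-1, [40, -16.5, 0], 0],
    [-1, [40, -16.5, 0], 0],
    [-1, [40, -16.5, 0], 0],
    [-1, [40, -16.5, 0], 0],
    [-1, [40, -16.5, 0], 0],
    [-1, [40, -16.5, 0], 0],
  ],
)

```text
t: 2.0
position: [0.4776, -0.3315, 0.2315]
ee_rot: [0.0, 0.974, 0.227, 0.0]
force: [0.5, -0.4, -0.7]
width: 0.0854
```

Call:
step_arm(
  deltas=[
    [-1, [0, 0, 10], 0.137],
    [-1, [0, 0, 10], 0.137],
    [-1, [0, 0, 10], 0.137],
    [-1, [0, 0, 0], 0],
    [-1, [0, 0, 0], 0],
  ],
)

```text
t: 2.5
position: [0.4768, -0.3328, 0.2015]
ee_rot: [0.0, 1.0, 0.026, -0.0]
force: [0.4, 0.4, 0.4]
width: 0.0852
```

```bash
cat >> h.py <<'E'
def wshot():
    s=bot.state();f=bot.grab_frame("wrist")
    T=np.eye(4);T[:3,:3]=rot(s["ee_rot"]);T[:3,3]=s["position"];f["T"]=T@np.array(f["mount"]);f["s"]=s;return f
def wproj(f,p):
    c=np.linalg.inv(f["T"])@np.append(p,1);th=np.arctan2(np.hypot(c[0],c[1]),c[2]);k=th/np.hypot(c[0],c[1])
    return np.array([f["fx"]*k*c[0]+f["cx"],f["fy"]*k*c[1]+f["cy"]])
def wunproj(f,uv,z):
    a=(uv[0]-f["cx"])/f["fx"];b=(uv[1]-f["cy"])/f["fy"];r=np.hypot(a,b)+1e-12
    d=f["T"][:3,:3]@np.array([np.sin(r)*a/r,np.sin(r)*b/r,np.cos(r)]);o=f["T"][:3,3];return o+d*(z-o[2])/d[2]
E
python3 - <<'E'
from h import *
f=wshot();print(np.round(f["mount"],3),f["fx"],np.round(f["T"][:3,3],3))
save(f,"w1")
c=wproj(f,[.477,-.333,.01]);print(c)
for d in bot.landmark_of(f,"plate"):print(np.round(d["xyz"],4),d["conf"])
m=brass(f,c,90);vv,uu=np.nonzero(m)
P=np.array([wunproj(f,(u,v),.01)[:2] for u,v in zip(uu,vv)]);print(cv2.minAreaRect((P*1000).astype(np.float32)))
E
```

```text
[[ 0.001 -0.954 -0.299  0.078]
 [ 1.     0.001 -0.002 -0.001]
 [ 0.002 -0.299  0.954 -0.142]
 [ 0.     0.     0.     1.   ]] 371.64829954431775 [ 0.554 -0.328  0.343]
[322.62522661 212.32042665]
[ 3.643e-01 -2.389e-01  3.000e-04] 0.69
[ 0.4757 -0.331   0.0014] 0.67
((477.0887756347656, -333.04571533203125), (98.0278549194336, 55.925296783447266), 2.5811822414398193)
```

View pics/w1.png

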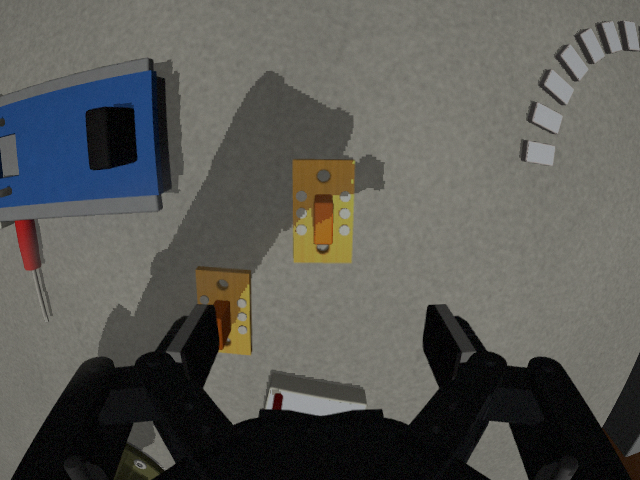

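The wrist view shows the plate at (323,212), free of neighbours. The fit gives centre (0.4771,-0.3330), yaw 0.045 and size 98.0×55.9, which matches. The tool is already lined up, so I'm descending.

Call:
step_arm(
  deltas=[
    [-1, [0, 0, 45], 0.007],
    [-1, [0, 0, 45], 0],
    [-1, [0, 0, 45], 0],
    [-1, [0, 0, 30], 0],
    [-1, [0, 0, 18], 0],
    [-1, [0, 0, 0], 0],
    [-1, [0, 0, 0], 0],
  ],
)

```text
t: 3.3
position: [0.4771, -0.3332, 0.0189]
ee_rot: [0.0, 1.0, 0.021, 0.0]
force: [0.6, 0.3, 0.3]
width: 0.0852
```

Call:
step_arm(
  deltas=[
    [1, [0, 0, 0], 0],
    [1, [0, 0, 0], 0],
    [1, [0, 0, 0], 0],
    [1, [0, 0, 0], 0],
    [1, [0, 0, 0], 0],
    [1, [0, 0, 0], 0],
    [1, [0, 0, 0], 0],
    [1, [0, 0, 0], 0],
  ],
  newtons=60,
)

```text
t: 4.1
position: [0.477, -0.3333, 0.0189]
ee_rot: [0.0, 1.0, 0.02, 0.0]
force: [-0.6, -0.7, 5.3]
width: 0.0151
```

Call:
step_arm(
  deltas=[
    [1, [0, 0, -20], 0],
    [1, [0, 0, -40], 0],
    [1, [0, 0, -45], 0],
    [1, [0, 0, -45], 0],
    [1, [0, 0, -45], 0],
    [1, [18, -40, 0], -0.013],
    [1, [18, -40, 0], -0.014],
    [1, [18, -40, 0], 0],
  ],
)

```text
t: 4.9
position: [0.5239, -0.2086, 0.213]
ee_rot: [-0.0, 0.999, 0.034, -0.0]
force: [0.5, 0.3, -2.9]
width: 0.0149
```

Call:
step_arm(
  deltas=[
    [1, [16, -40, 0], 0],
    [1, [0, 0, 0], 0],
    [1, [0, 0, 0], 0],
  ],
)

```text
t: 5.2
position: [0.5372, -0.1675, 0.2126]
ee_rot: [-0.0, 0.999, 0.036, -0.001]
force: [-0.3, 0.1, -3.8]
width: 0.0151
```

```bash
python3 - <<'E'
from h import *
f=wshot();save(f,"w2")
print(f["s"]["position"],2*f["s"]["ee_rot"][2],f["s"]["width"],f["s"]["force"])
for t in ["plate","board","nest","board_handle","board_front","mark","viewer","riser"]:
    for d in bot.landmark_of(f,t):print(t,round(d["conf"],2),np.round(d["xyz"],4),np.round(wproj(f,d["xyz"])))
hsv=cv2.cvtColor(f["color"],cv2.COLOR_RGB2HSV)
b=(hsv[...,0]>100)&(hsv[...,0]<125)&(hsv[...,1]>120);vv,uu=np.nonzero(b)
P=np.array([wunproj(f,(u,v),.07)[:2] for u,v in zip(uu,vv)]);print("board",cv2.minAreaRect((P*1000).astype(np.float32)),len(P))
E
```

```text
[ 0.53715494 -0.16749689  0.21263601] 0.07108421530892654 0.015106212513939251 [-0.29994931  0.12806442 -3.77235825]
plate 0.58 [ 0.5374 -0.1681  0.1913] [324. 292.]
board 0.74 [ 0.5399 -0.0915  0.0627] [231. 215.]
nest 0.63 [ 0.5355 -0.0217  0.0694] [151. 217.]
board_handle 0.68 [ 0.5462 -0.1737  0.0955] [332. 224.]
board_front 0.62 [ 0.5342 -0.1656  0.1937] [319. 300.]
board_front 0.58 [0.536  0.0211 0.0677] [110. 214.]
viewer 0.75 [ 0.5247  0.1    -0.0017] [ 86. 206.]
viewer 0.71 [ 0.2515  0.2599 -0.0034] [ 39. 373.]
viewer 0.71 [ 0.1926 -0.3345  0.0004] [419. 452.]
board ((385.9388427734375, -156.43212890625), (427.1416320800781, 776.5440063476562), 4.9654107093811035) 22212
```

View pics/w2.png

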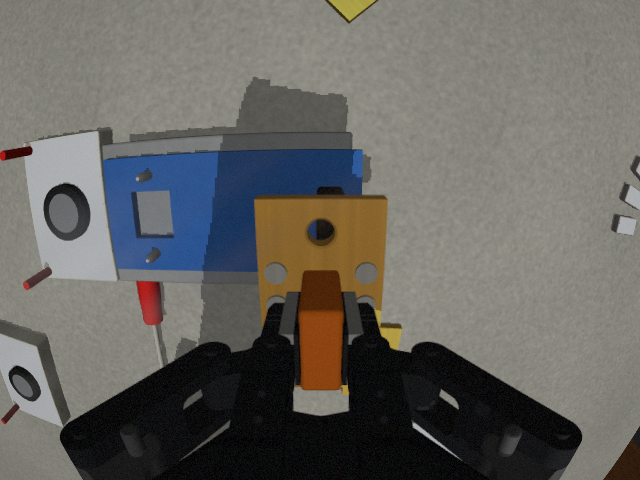

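The picture shows the plate held level with its hole at (321,232). The pins are at about (143,177) and (152,256), with the window at (153,214). Next I fit the board pose precisely.

```bash
cat >> h.py <<'E'
from scipy.optimize import minimize
def boardfit(f,P,x0,keep,ztop=.07):
    hsv=cv2.cvtColor(f["color"],cv2.COLOR_RGB2HSV)
    b=((hsv[...,0]>100)&(hsv[...,0]<125)&(hsv[...,1]>120)).astype(np.float32)
    gx,gy=np.meshgrid(np.arange(-.075,.0751,.001),np.arange(-.135,.1351,.001));L=np.c_[gx.ravel(),gy.ravel()]
    x0=np.array(x0);G=x0[:2]+L@np.array([[np.cos(x0[2]),np.sin(x0[2])],[-np.sin(x0[2]),np.cos(x0[2])]])
    uv=np.array([P(f,[*g,ztop]) for g in G]).astype(np.float32);k=keep(uv);G=G[k];uv=uv[k]
    v=cv2.remap(b,uv[:,:1],uv[:,1:],cv2.INTER_LINEAR).ravel()
    def cost(p):
        d=G-p[:2]*1e-3;c,s=np.cos(p[2]/100),np.sin(p[2]/100);lx=d@[c,s];ly=d@[-s,c]
        sd=lambda a,h:1/(1+np.exp(-(h-np.abs(a))/.0007))
        m=sd(lx,.05)*sd(ly,.11)*(1-sd(lx,.02)*sd(ly-.065,.018))
        return ((m-v)**2).sum()
    r=minimize(cost,[x0[0]*1e3,x0[1]*1e3,x0[2]*100],method="Nelder-Mead",options=dict(initial_simplex=np.array([x0*[1e3,1e3,100]]*4)+np.vstack([np.zeros(3),np.eye(3)*4])))
    p=r.x/[1e3,1e3,100];return p,r.fun,v.size
def loc(p,x,y): c,s=np.cos(p[2]),np.sin(p[2]);return np.array([p[0]+c*x-s*y,p[1]+s*x+c*y])
E
python3 - <<'E'
from h import *
f=wshot()
p,c,n=boardfit(f,wproj,[.5425,-.086,.069],lambda uv:(uv[:,0]<245))
print("wrist",p,c,n,"nest",loc(p,0,.065),"pins",[np.round(wproj(f,[*loc(p,x,.065),z]),1) for x in(-.034,.034) for z in (.07,.09)])
for nm in["scene","side"]:
    g=bot.grab_frame(nm)
    p2,c,n=boardfit(g,proj,[.5425,-.086,.069],lambda uv:np.ones(len(uv),bool));print(nm,p2,c,n,"nest",loc(p2,0,.065))
save(f,"w3",(90,130,240,300),3.5)
# plate in grip: underside yaw/pos via visible far edge
z=f["s"]["position"][2]-.0189
for d in (0,):
  T=f["s"]["position"];yaw=2*np.arctan2(f["s"]["ee_rot"][2],f["s"]["ee_rot"][1]);print("tool",T,yaw)
  q=[T[0],T[1],yaw];print("plate corner px pred",[np.round(wproj(f,[*loc(q,.049,y),z+.01]),1) for y in(.028,-.028)],"hole",np.round(wproj(f,[*loc(q,.034,0),z+.01]),1))
E
```

```text
wrist [ 0.54287395 -0.08776298  0.0712487 ] 328.10684251830526 23617 nest [ 0.53824671 -0.02292789] pins [array([154.7, 252.7]), array([145.2, 260.7]), array([145.8, 175.2]), array([134.9, 178.8])]Traceback (most recent call last):
  File "<stdin>", line 7, in <module>
  File "h.py", line 35, in boardfit
    v=cv2.remap(b,uv[:,:1],uv[:,1:],cv2.INTER_LINEAR).ravel()
      ~~~~~~~~~^^^^^^^^^^^^^^^^^^^^^^^^^^^^^^^^^^^^^^
cv2.error: OpenCV(4.12.0) /io/opencv/modules/imgproc/src/imgwarp.cpp:1713: error: (-215:Assertion failed) dst.cols < SHRT_MAX && dst.rows < SHRT_MAX && src.cols < SHRT_MAX && src.rows < SHRT_MAX in function 'remap'
```

Call:
step_arm(
  deltas=[
    [1, [2.8, -36, 0], 0],
    [1, [2.8, -36, 0], 0],
    [1, [2.8, -36, 0], 0],
    [1, [2.8, -36, 0], 0],
    [1, [0, 0, 0], 0],
    [1, [0, 0, 0], 0],
  ],
)

```text
t: 6.35
position: [0.5388, -0.0238, 0.2134]
ee_rot: [0.0, 0.999, 0.035, 0.0]
force: [-0.3, -0.2, -3.2]
width: 0.0154
```

```bash
sed -i 's/v=cv2.remap.*/v=np.concatenate([cv2.remap(b,a[:,:1].copy(),a[:,1:].copy(),cv2.INTER_LINEAR).ravel() for a in np.array_split(uv,4)])/' h.py
cat >> h.py <<'E'
def rep(f):
    T=f["s"]["position"];yaw=2*np.arctan2(f["s"]["ee_rot"][2],f["s"]["ee_rot"][1]);print("tool",np.round(T,4),round(yaw,4),"w",round(f["s"]["width"],4),np.round(f["s"]["force"],1));return [T[0],T[1],yaw]
E
python3 - <<'E'
from h import *
f=wshot();q=rep(f);z=f["s"]["position"][2]-.0189
for r in [(0,200),(0,190)]:
    p,c,n=boardfit(f,wproj,[.5425,-.087,.070],lambda uv:(uv[:,1]<r[1]))
    print("wrist",np.round(p,4),c,n,"nest",loc(p,0,.065))
print("pin",[np.round(wproj(f,[*loc(p,x,.065),z1]),1) for x in(.034,) for z1 in (.07,.09)])
print("plate corner px pred",[np.round(wproj(f,[*loc(q,.049,y),z+.01]),1) for y in(.028,-.028)],"hole",np.round(wproj(f,[*loc(q,.034,0),z+.01]),1))
save(f,"w4",(160,60,480,340),2.1)
E
```

```text
tool [ 0.5388 -0.0238  0.2134] 0.0702 w 0.0154 [-0.3 -0.2 -3.2]
wrist [ 0.5429 -0.0871  0.0709] 580.1365022794344 14087 nest [ 0.53828135 -0.02225657]
wrist [ 0.5429 -0.0871  0.0712] 97.76254391278388 11851 nest [ 0.53824196 -0.02222512]
pin [array([320.4, 184.7]), array([320.3, 188.9])]
plate corner px pred [array([256.3, 197.9]), array([390.8, 198.1])] hole [323.5 232.5]
```

View pics/w4.png

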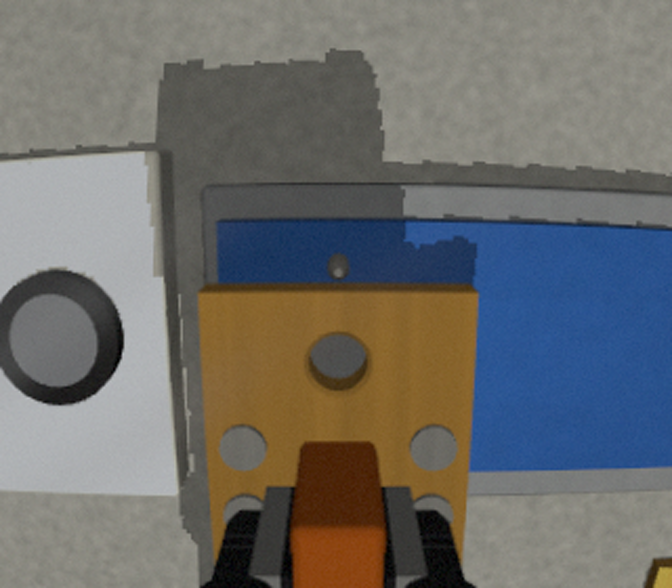

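The far pin is at full-frame (321.4,186), the plate's edge midpoint at (321.2,198) and its hole at (321,230). All three agree laterally within about 0.3 mm, and the nest fit agrees within 0.5 mm in x. Now descending to just above the pin tips.

Call:
step_arm(
  deltas=[
    [1, [-0.5, 0, 30], 0],
    [1, [0, 0, 35], 0],
    [1, [0, 0, 25], 0],
    [1, [0, 0, 8], 0],
    [1, [0, 0, 0], 0],
    [1, [0, 0, 0], 0],
  ],
)

```text
t: 7.0
position: [0.5391, -0.0253, 0.1163]
ee_rot: [0.0, 0.999, 0.033, 0.001]
force: [-0.1, 0.0, -2.1]
width: 0.0151
```

```bash
python3 - <<'E'
from h import *
f=wshot();rep(f)
save(f,"w5",(240,120,400,300),3)
g=bot.grab_frame("side");c=proj(g,[.5383,-.0222,.09]).astype(int);save(g,"s5",(c[0]-40,c[1]-45,c[0]+40,c[1]+45),6)
g=bot.grab_frame("scene");c=proj(g,[.5383,-.0222,.09]).astype(int);save(g,"c5",(c[0]-40,c[1]-45,c[0]+40,c[1]+45),6)
cv2.imwrite("pics/m5.png",cv2.resize(np.hstack([cv2.imread("pics/%s5.png"%n)[:540,:480] for n in "wsc"]) ,None,fx=.55,fy=.55) if 0 else np.hstack([cv2.resize(cv2.imread("pics/%s5.png"%n),(266,300)) for n in "wsc"]))
E
```

```text
tool [ 0.5391 -0.0253  0.1163] 0.0667 w 0.0151 [-0.1  0.  -2.1]
```

View pics/m5.png

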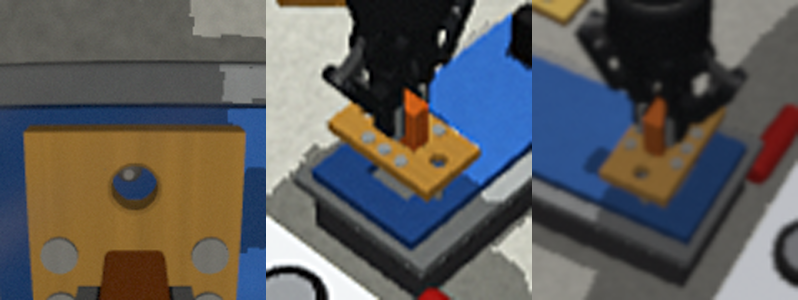

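Call:
step_arm(
  deltas=[
    [1, [-0.7, -1.4, 2], -0.004],
    [1, [0, 0, 0], 0],
    [1, [0, 0, 0], 0],
    [1, [0, 0, 0], 0],
  ],
)

```text
t: 7.55
position: [0.5375, -0.0233, 0.1134]
ee_rot: [-0.0, 0.999, 0.036, 0.0]
force: [0.1, -0.4, -3.9]
width: 0.0152
```

```bash
python3 - <<'E'
from h import *
f=wshot();q=rep(f);zt=f["s"]["position"][2]-.0089
save(f,"w6",(270,140,370,260),5)
print("hole pred",np.round(wproj(f,[*loc(q,.034,0),zt]),1),"scale",np.round(wproj(f,[*loc(q,.034,.01),zt])-wproj(f,[*loc(q,.034,0),zt]),1),"tip if aligned",np.round(wproj(f,[*loc(q,.034,0),.09]),1))
E
```

```text
tool [ 0.5375 -0.0233  0.1134] 0.0719 w 0.0152 [ 0.1 -0.4 -3.9]
hole pred [323.5 232.5] scale [-23.7  -0. ] tip if aligned [323.3 223.7]
```

View pics/w6.png

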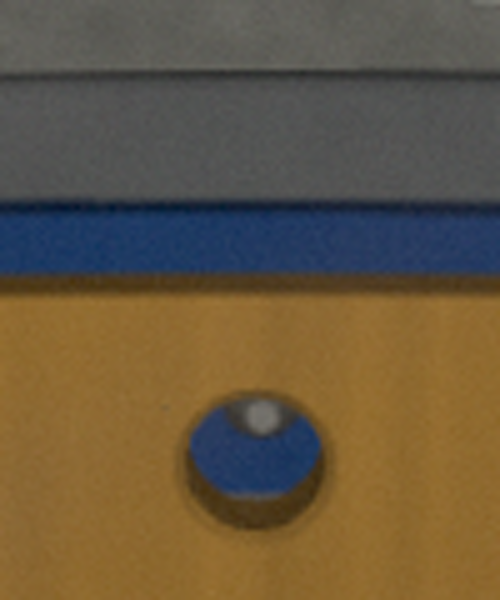

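The hole centre is at (321.2,232) and the pin tip shows through it at (322.6,223). The expected aligned position is (321,223.2), so the plate is about 0.6 mm off laterally. I correct that and lower slowly.

Call:
step_arm(
  deltas=[
    [1, [0, 0.6, 0], 0],
    [1, [0, 0, 2], 0],
    [1, [0, 0, 2], 0],
    [1, [0, 0, 2], 0],
    [1, [0, 0, 2], 0],
    [1, [0, 0, 0], 0],
    [1, [0, 0, 0], 0],
  ],
)

```text
t: 8.3
position: [0.5375, -0.0239, 0.1052]
ee_rot: [-0.0, 0.999, 0.036, -0.0]
force: [0.2, 0.3, -3.5]
width: 0.0152
```

Call:
step_arm(
  deltas=[
    [1, [0, 0, 2], 0],
    [1, [0, 0, 2], 0],
    [1, [0, 0, 2], 0],
    [1, [0, 0, 0], 0],
    [1, [0, 0, 0], 0],
  ],
)

```text
t: 8.8
position: [0.5375, -0.0239, 0.0992]
ee_rot: [-0.0, 0.999, 0.036, -0.0]
force: [-0.1, 0.1, -3.5]
width: 0.0147
```

```bash
python3 - <<'E'
from h import *
f=wshot();q=rep(f);save(f,"w7",(270,140,370,260),5)
E
```

```text
tool [ 0.5375 -0.0239  0.0992] 0.0718 w 0.0147 [-0.1  0.1 -3.5]
```

View pics/w7.png

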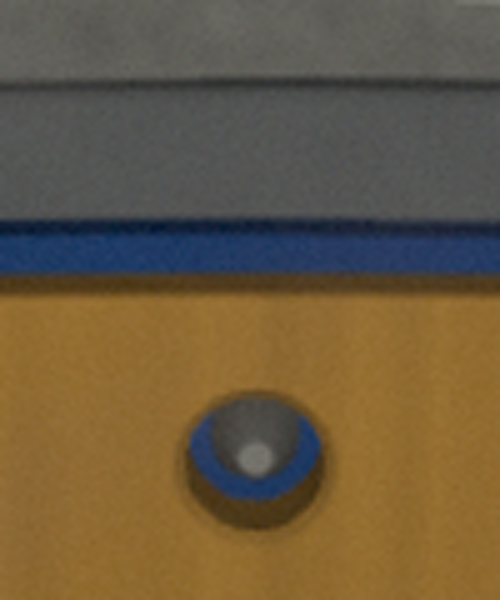

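The pin tip (255,460 in the crop) sits at the hole's centre with no contact force. I continue down to the seat.

Call:
step_arm(
  deltas=[
    [1, [0, 0, 2], 0],
    [1, [0, 0, 2], 0],
    [1, [0, 0, 2], 0],
    [1, [0, 0, 2], 0],
    [1, [0, 0, 1.5], 0],
    [1, [0, 0, 0], 0],
    [1, [0, 0, 0], 0],
  ],
)

```text
t: 9.55
position: [0.5375, -0.0239, 0.0898]
ee_rot: [-0.0, 0.999, 0.036, -0.0]
force: [-0.0, -0.1, -3.1]
width: 0.015
```

Call:
step_arm(
  deltas=[
    [1, [0, 0, 0.5], 0],
    [1, [0, 0, 0.5], 0],
    [1, [0, 0, 0], 0],
    [1, [0, 0, 0], 0],
  ],
)

```text
t: 9.95
position: [0.5376, -0.0239, 0.0889]
ee_rot: [0.0, 0.999, 0.036, 0.0]
force: [-0.1, -0.5, -1.1]
width: 0.0156
```

Call:
step_arm(
  deltas=[
    [1, [0, 0, 0.5], 0],
    [1, [0, 0, 0.3], 0],
    [1, [0, 0, 0], 0],
    [1, [0, 0, 0], 0],
  ],
)

```text
t: 10.35
position: [0.5376, -0.0239, 0.0889]
ee_rot: [0.0, 0.999, 0.036, 0.0]
force: [-2.9, -0.2, 7.6]
width: 0.0151
```

The plate stopped at TCP z 0.0889, which is exactly flush, with about 11 N of contact force. Releasing.

Call:
step_arm(
  deltas=[
    [-1, [0, 0, -0.5], 0],
    [-1, [0, 0, 0], 0],
    [-1, [0, 0, 0], 0],
    [-1, [0, 0, 0], 0],
    [-1, [0, 0, 0], 0],
    [-1, [0, 0, 0], 0],
  ],
)

```text
t: 10.95
position: [0.5375, -0.0239, 0.0884]
ee_rot: [-0.0, 0.999, 0.036, -0.0]
force: [0.4, -0.8, -0.7]
width: 0.0857
```

Call:
step_arm(
  deltas=[
    [-1, [0, 0, -15], 0],
    [-1, [0, 0, -35], 0],
    [-1, [0, 0, -40], 0],
    [-1, [0, 0, -40], 0],
    [-1, [-3, 36, 0], 0],
    [-1, [0, 36, 0], 0],
    [-1, [0, 36, 0], 0],
    [-1, [0, 36, 0], 0],
  ],
)

```text
t: 11.75
position: [0.5448, -0.1692, 0.2187]
ee_rot: [0.0, 0.999, 0.036, 0.0]
force: [0.4, -0.2, 0.5]
width: 0.0855
```

```bash
python3 - <<'E'
from h import *
f=wshot();q=rep(f);save(f,"w8")
for t in ["board_handle","board","plate","nest","viewer","mark","riser"]:
    for d in bot.landmark_of(f,t):print(t,round(d["conf"],2),np.round(d["xyz"],4))
p,c,n=boardfit(f,wproj,[.5429,-.0871,.071],lambda uv:(uv[:,0]>225)&(uv[:,0]<300));print("board",p,c,n,"handle",loc(p,0,-.085))
for nm in ["scene","side"]:
  g=bot.grab_frame(nm)
  for t in ["board_handle","plate","nest","mark"]:
    for d in bot.landmark_of(g,t):print(nm,t,round(d["conf"],2),np.round(d["xyz"],4))
E
```

```text
tool [ 0.5448 -0.1692  0.2187] 0.0721 w 0.0855 [ 0.4 -0.2  0.5]
board_handle 0.92 [ 0.546  -0.1739  0.0964]
board 0.65 [ 0.5422 -0.0908  0.0666]
plate 0.9 [ 0.3609 -0.2381  0.0014]
plate 0.84 [ 0.5344 -0.0229  0.0711]
viewer 0.88 [ 0.5247  0.0993 -0.    ]
viewer 0.59 [ 0.257   0.2607 -0.0023]
mark 0.49 [ 0.5333 -0.0235  0.0717]
riser 0.57 [0.5321 0.0189 0.0647]
board [ 0.54275762 -0.08649701  0.07038063] 23.179783212111694 9458 handle [ 0.54873504 -0.17128658]
scene board_handle 0.83 [ 0.547  -0.1753  0.0913]
scene plate 0.94 [ 3.610e-01 -2.338e-01  1.000e-04]
scene plate 0.67 [ 0.5353 -0.0257  0.0688]
scene plate 0.67 [ 7.659e-01 -1.675e-01 -1.000e-04]
scene nest 0.6 [ 0.5368 -0.0224  0.0699]
scene mark 0.83 [ 0.2054 -0.2859  0.0655]
scene mark 0.81 [0.2564 0.3073 0.0642]
scene mark 0.78 [0.5194 0.1461 0.0661]
scene mark 0.36 [ 0.3947  0.0163 -0.0004]
side board_handle 0.83 [ 0.5445 -0.1742  0.0959]
side board_handle 0.51 [ 5.403e-01 -8.490e-02  3.000e-04]
side plate 0.86 [ 0.7658 -0.1639  0.0032]
side plate 0.84 [ 0.3656 -0.2359  0.0013]
side plate 0.69 [ 0.5395 -0.0261  0.0659]
side nest 0.58 [ 0.5368 -0.0244  0.0698]
side mark 0.73 [0.5221 0.1494 0.0621]
side mark 0.59 [0.2584 0.309  0.0645]
```

View pics/w8.png

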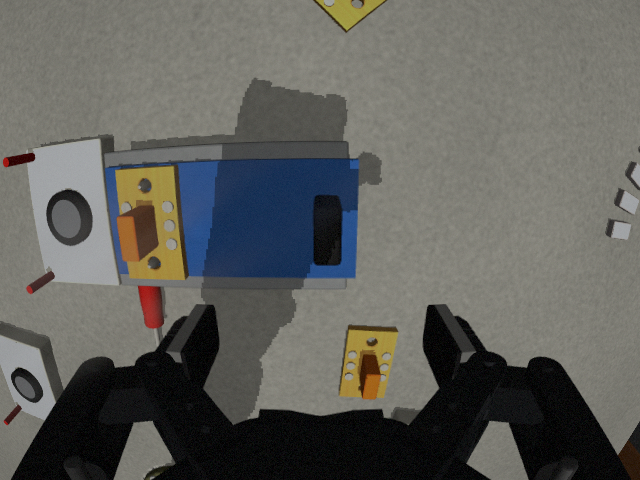

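The wrist view shows the plate lying on the board, over the pins, at (150,222). The handle is at (327,230), and its estimate is (0.548,-0.173). Moving to the handle.

Call:
step_arm(
  deltas=[
    [-1, [3, 4, 30], 0],
    [-1, [0, 0, 35], 0],
    [-1, [0, 0, 30], 0],
    [-1, [0, 0, 0], 0],
    [-1, [0, 0, 0], 0],
  ],
)

```text
t: 13.15
position: [0.5483, -0.1716, 0.1239]
ee_rot: [-0.0, 0.999, 0.036, -0.0]
force: [0.4, -0.8, 0.5]
width: 0.0852
```

```bash
python3 - <<'E'
from h import *
f=wshot();q=rep(f)
hsv=f["color"].max(2);m=(hsv<45).astype(np.uint8)
c=wproj(f,[.548,-.173,.115]);print(c)
nn,l,st,ce=cv2.connectedComponentsWithStats(m)
for i in range(1,nn):
    if st[i][4]>200: print(st[i],ce[i])
for d in bot.regions_of(f,"board_handle")[:2]:
    vv,uu=np.nonzero(d["region"]);print("reg",d["conf"],uu.min(),uu.max(),vv.min(),vv.max())
print([np.round(wproj(f,[*loc([.548,-.173,.071],x,y),.115]),1) for x,y in((-.022,-.01),(.022,.01),(.022,-.01))])
E
```

```text
tool [ 0.5483 -0.1716  0.1239] 0.0718 w 0.0852 [ 0.4 -0.8  0.5]
[326.37443533 305.233267  ]
[  0 215  31  24 413] [ 13.70460048 225.63196126]
[ 303  233   45  109 4492] [324.58793411 287.25200356]
[   11   305   620   175 52329] [320.32471479 421.45120297]
reg 0.63 97 136 341 427
reg 0.59 34 372 177 344
[array([346.8, 345.3]), array([303.6, 259.9]), array([349.8, 260. ])]
```

Call:
step_arm(
  deltas=[
    [-1, [0, 0.9, 20], 0],
    [-1, [0, 0, 15], 0],
    [-1, [0, 0, 8], 0],
    [-1, [0, 0, 0], 0],
    [-1, [0, 0, 0], 0],
  ],
)

```text
t: 13.75
position: [0.5489, -0.1726, 0.0815]
ee_rot: [0.0, 0.999, 0.036, 0.001]
force: [0.0, 0.9, 1.0]
width: 0.0856
```

Call:
step_arm(
  deltas=[
    [0, [0, 0, 0], 0],
    [0, [0, 0, 0], 0],
    [0.2, [0, 0, 0], 0],
    [0.4, [0, 0, 0], 0],
    [1, [0, 0, 0], 0],
    [1, [0, 0, 0], 0],
    [1, [0, 0, 0], 0],
    [1, [0, 0, 0], 0],
  ],
  newtons=90,
)

```text
t: 14.55
position: [0.5485, -0.1729, 0.081]
ee_rot: [0.0, 0.999, 0.036, 0.0]
force: [-0.7, -2.4, 5.4]
width: 0.0187
```

Call:
step_arm(
  deltas=[
    [1, [0, 0, 0], 0],
    [1, [0, 0, 0], 0],
  ],
)

```text
t: 14.75
position: [0.5485, -0.1729, 0.0809]
ee_rot: [0.0, 0.999, 0.036, 0.0]
force: [-0.6, -1.8, 5.0]
width: 0.019
```

The handle is gripped at width 0.019. Now sliding the first part.

Call:
step_arm(
  deltas=[
    [1, [0, -5, 0], 0],
    [1, [-0.4, -10, 0], 0],
    [1, [-0.4, -10, 0], 0],
    [1, [-0.4, -5, 0], 0],
    [1, [0, 0, 0], 0],
    [1, [0, 0, 0], 0],
  ],
)

```text
t: 15.35
position: [0.5453, -0.1433, 0.081]
ee_rot: [0.0, 0.999, 0.036, 0.001]
force: [-0.2, -2.2, 6.0]
width: 0.0191
```

Call:
step_arm(
  deltas=[
    [1, [-0.3, -6, 0], 0],
    [1, [-0.3, -12, 0], 0],
    [1, [-0.3, -12, 0], 0],
    [1, [-0.3, -12, 0], 0],
    [1, [0, -12, 0], 0],
    [1, [0, -6, 0], 0],
    [1, [0, 0, 0], 0],
    [1, [0, 0, 0], 0],
  ],
)

```text
t: 16.15
position: [0.5398, -0.0834, 0.0809]
ee_rot: [0.0, 0.999, 0.036, 0.001]
force: [0.5, -3.0, 6.9]
width: 0.0187
```

```bash
python3 - <<'E'
from h import *
f=wshot();q=rep(f);print("front",loc(q,0,.195),"x axis",q[2])
save(f,"w9")
for nm in ["scene","side"]:
  g=bot.grab_frame(nm)
  for t in ["board_handle","board_front","mark","viewer"]:
    for d in bot.landmark_of(g,t):
      if abs(d["xyz"][0]-.53)<.05: print(nm,t,round(d["conf"],2),np.round(d["xyz"],4))
  hsv=cv2.cvtColor(g["color"],cv2.COLOR_RGB2HSV);r=((hsv[...,0]<6)|(hsv[...,0]>174))&(hsv[...,1]>140)
  # fit posts by mask: project cylinder silhouettes
  for x0 in ([.452,.146],[.591,.1555]):
    c=proj(g,[*x0,.055]);vv,uu=np.nonzero(r);k=np.hypot(uu-c[0],vv-c[1])<14;m=np.zeros(r.shape,np.float32);m[vv[k],uu[k]]=1
    def cost(p):
      b=[]
      for z in(.03,.074):
        b+=[proj(g,[p[0]/1e3+.005*np.cos(a),p[1]/1e3+.005*np.sin(a),z]) for a in np.arange(0,6.28,.4)]
      h=cv2.convexHull(np.array(b,np.float32));im=np.zeros((480,640),np.uint8)
      cv2.fillConvexPoly(im,np.round(h*16).astype(np.int32),255,cv2.LINE_AA,4);return ((im/255.-m)**2).sum()
    res=minimize(cost,np.array(x0)*1e3,method="Nelder-Mead",options=dict(initial_simplex=np.array([x0]*3)*1e3+[[0,0],[4,0],[0,4]]));print(nm,"post",res.x,res.fun,k.sum())
E
```

```text
tool [ 0.5398 -0.0834  0.0809] 0.0715 w 0.0187 [ 0.5 -3.   6.9]
front [0.52589974 0.11113801] x axis 0.07146528424378805
scene board_handle 0.86 [ 0.5384 -0.0849  0.0917]
scene board_front 0.97 [0.525  0.1097 0.0658]
scene mark 0.71 [0.5195 0.1473 0.0677]
scene mark 0.55 [0.5243 0.0684 0.0651]
scene viewer 0.66 [ 0.522   0.0998 -0.0038]
scene post [452.43443203 145.49192238] 38.81742406766629 23
scene post [594.22748566 158.07025528] 46.31777008842753 17
side board_handle 0.77 [ 0.5372 -0.0814  0.0927]
side board_front 0.63 [0.5227 0.1114 0.0658]
side mark 0.6 [0.519  0.1517 0.0598]
side mark 0.29 [ 0.534  -0.0828  0.0919]
side viewer 0.84 [ 0.526   0.0965 -0.0043]
side viewer 0.75 [0.5283 0.0617 0.0714]
side post [452.12898254 144.95462036] 31.207858515955404 46
side post [592.02323914 156.17599487] 29.951418685121105 45
```

View pics/w9.png

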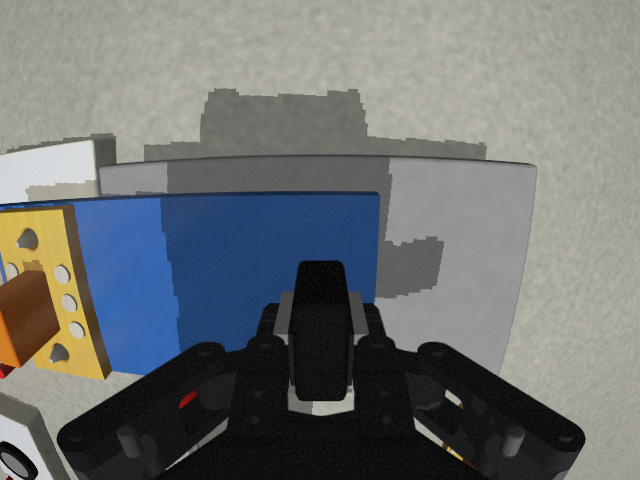

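Pictures viewed so far: 11. The wrist view shows the plate still on both pins (tips at (27,240) and (58,354)), with the handle held and the board flat. About 40 mm remains. I slide 35 mm and then measure the front edge against the posts in the same cameras.

Call:
step_arm(
  deltas=[
    [1, [0, -6, 0], 0],
    [1, [0, -9, 0], 0],
    [1, [-0.3, -9, 0], 0],
    [1, [-0.2, -7, 0], 0],
    [1, [0, -4, 0], 0],
    [1, [0, 0, 0], 0],
    [1, [0, 0, 0], 0],
  ],
)

```text
t: 17.4
position: [0.5371, -0.05, 0.0811]
ee_rot: [0.001, 0.999, 0.035, 0.001]
force: [0.2, -6.8, 6.6]
width: 0.019
```

```bash
cat >> h.py <<'E'
def final():
  f=wshot();q=rep(f);q=np.array(q);print("front",loc(q,0,.195))
  ux=np.array([-np.sin(q[2]),np.cos(q[2])])
  for nm in ["scene","side"]:
    g=bot.grab_frame(nm);save(g,"fin_"+nm)
    for t in ["board_front","mark"]:
      for d in bot.landmark_of(g,t):
        if abs(d["xyz"][0]-.52)<.03 and d["xyz"][1]>.1: print(nm,t,round(d["conf"],2),np.round(d["xyz"],4))
    # front top edge: blue->not blue along board y, sampled at several x
    hsv=cv2.cvtColor(g["color"],cv2.COLOR_RGB2HSV);b=((hsv[...,0]>100)&(hsv[...,0]<125)&(hsv[...,1]>100)).astype(np.float32)
    E=[]
    for x in np.r_[np.arange(-.046,-.030,.002),np.arange(-.03,.047,.002)]:
      ys=np.arange(.167,.215,.0005)
      uv=np.array([proj(g,[*loc(q,x,y),.07]) for y in ys],np.float32)
      v=cv2.remap(b,uv[:,:1].copy(),uv[:,1:].copy(),cv2.INTER_LINEAR).ravel()
      i=np.nonzero(v>.5)[0]
      if len(i) and i[-1]<len(ys)-2: E.append(ys[i[-1]])
    print(nm,"front edge at local y (nominal .195): median",np.median(E),"n",len(E),np.round(np.percentile(E,[20,80]),4))
E
python3 - <<'E'
from h import *
final()
E
```

```text
tool [ 0.5371 -0.05    0.0811] 0.0702 w 0.019 [ 0.2 -6.8  6.6]
front [0.52339925 0.14452464]
scene board_front 0.79 [0.5245 0.1441 0.0651]
scene mark 0.7 [0.5162 0.1457 0.0678]
scene front edge at local y (nominal .195): median 0.19550000000000003 n 47 [0.195 0.196]
side board_front 0.81 [0.5197 0.1478 0.0641]
side mark 0.85 [0.5176 0.1484 0.0625]
side front edge at local y (nominal .195): median 0.19900000000000004 n 47 [0.1985 0.1995]
```

```bash
python3 - <<'E'
import cv2,numpy as np
from h import *
o=[]
for n,c in (("scene",(374,284)),("side",(250,272))):
    im=cv2.imread(f"pics/fin_{n}.png")[c[1]-38:c[1]+37,c[0]-36:c[0]+36];o.append(cv2.resize(im,(396,412),interpolation=cv2.INTER_CUBIC))
cv2.imwrite("pics/fin.png",np.hstack(o))
for nm in("scene","side"):
    g=bot.grab_frame(nm)
    print(nm,[np.round(proj(g,p),1).tolist() for p in ([.452,.1455,.074],[.592,.156,.074],[.452,.1455,.03],[.592,.156,.03],[.522,.1455,.07],[.522,.1555,.07])])
E
```

```text
scene [[388.0, 261.1], [364.9, 303.2], [386.4, 270.9], [363.8, 312.5], [374.8, 281.5], [378.3, 283.2]]
side [[270.1, 287.8], [227.4, 254.2], [271.0, 298.9], [229.2, 265.6], [250.2, 270.4], [246.8, 272.8]]
```

View pics/fin.png

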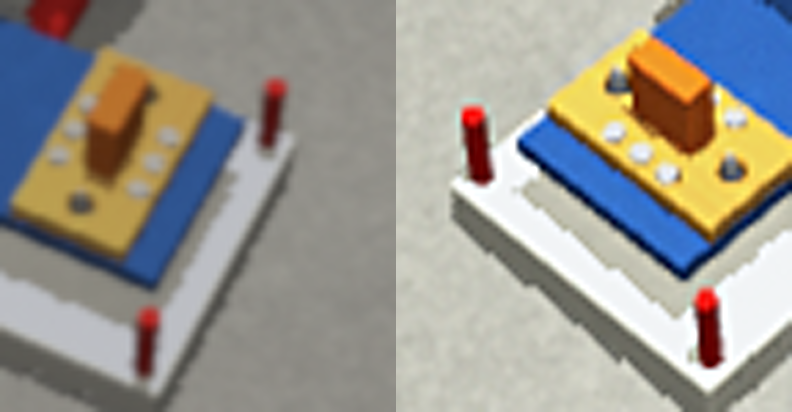

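The scene half shows post tops at (275,86) and (149,315) and the board's front corners at (243,122) and (152,284). The side half shows post tops at (473,113) and (707,297) and corners at (521,147) and (685,268). The plate lies flush on the pins. I convert these pixels to positions.

```bash
python3 - <<'E'
from h import *
for nm,(ox,oy),tops,cor in (("scene",(338,246),[(275,86),(149,315)],[(243,122),(152,284)]),("side",(214-72,234),[(473,113),(707,297)],[(521,147),(685,268)])):
    g=bot.grab_frame(nm);U=lambda p,z:unproj(g,(ox+p[0]/5.5-.4,oy+p[1]/5.5-.4),z)[:2]
    T=[U(p,.074) for p in tops];C=[U(p,.07) for p in cor];print(nm,np.round(T,4).tolist(),np.round(C,4).tolist())
    n=np.array([-.0705,.9975]);print("remaining",(np.mean(T,0)-np.mean(C,0))@n,"lateral",(np.mean(T,0)-np.mean(C,0))@[.9975,.0705],"widths",np.linalg.norm(T[0]-T[1]),np.linalg.norm(C[0]-C[1]))
E
```

```text
scene [[0.4529, 0.145], [0.5915, 0.1552]] [[0.4761, 0.1409], [0.5746, 0.1476]]
remaining 0.0060573138669353516 lateral -0.0026828187236712787 widths 0.13898720576362128 0.09879053289438579
side [[0.5918, 0.1556], [0.4524, 0.1451]] [[0.5664, 0.1505], [0.4717, 0.1406]]
remaining 0.0046334263978009705 lateral 0.00336444274025671 widths 0.13987393303835433 0.09522758539274137
```

Call:
step_arm(
  deltas=[
    [1, [0, -2.5, 0], 0],
    [1, [0, -2.5, 0], 0],
    [1, [0, 0, 0], 0],
    [1, [0, 0, 0], 0],
    [1, [0, 0, 0], 0],
  ],
)

```text
t: 18.45
position: [0.5368, -0.046, 0.0812]
ee_rot: [0.002, 0.999, 0.035, 0.001]
force: [0.2, -8.7, 7.0]
width: 0.0189
```

```bash
python3 - <<'E'
from h import *
final()
print(np.round(bot.state()["ee_rot"],4))
E
```

```text
tool [ 0.5368 -0.046   0.0812] 0.0693 w 0.0189 [ 0.2 -8.7  7. ]
front [0.52325418 0.14849765]
scene board_front 0.95 [0.5208 0.1485 0.0665]
scene mark 0.73 [0.5215 0.145  0.0636]
scene front edge at local y (nominal .195): median 0.19550000000000003 n 47 [0.195  0.1959]
side board_front 0.75 [0.5208 0.1493 0.0651]
side mark 0.95 [0.5186 0.1503 0.0608]
side front edge at local y (nominal .195): median 0.19950000000000004 n 47 [0.199 0.2  ]
[1.600e-03 9.994e-01 3.470e-02 8.000e-04]
```

```bash
python3 - <<'E'
from h import *
print(bot.job_done());rep(wshot())
E
```

```text
the job is handed in; nothing more can be done
None
the job is handed in; nothing more can be done
```

The job is handed in: the plate is on the pins, and the board is at the posts, still held level by its handle.

- **Plate:** I took the brass plate farthest to the robot's right, lined its holes up with the pins by the wrist camera and lowered it. It stopped at exactly the flush height with about 11 N of contact force, and I then let go. Later pictures show it still on both pins.
- **Slide:** I gripped the handle at 90 N and slid the board out about 128 mm along the riser. Tool height stayed within 0.3 mm and wrist force was about 11 N at the last reading. The arm was handed in still gripping at t ≈ 19 s.
- **Front edge against the posts:** the posts' midpoint is at y ≈ 0.150. The front edge came out at 0.1485 from the arm's position, 0.149 from the scene camera and 0.153 from the side camera. The average is in line with the posts, but the readings disagree by about 4 mm.
- **Sideways:** before the last 5 mm, the board was within about 3 mm of centre, against 15 mm of room each side. No picture or force reading showed it touching the viewer.
- **Tilt:** the tool leaned about 0.2° at the end while holding the board, and I left it so.
- **Not checked:** I did not check the jar, the parts tray and the screwdriver again at the end; the arm never went near the jar or the tray.

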